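Snug the glue-up clamp on the tiled panel

TASK

One of the two blue screw clamps on the bench has a freshly glued panel, a blue tile on plywood, lying under its pad. Turn that clamp's crank clockwise by its red knob until the pad meets the tile, then snug it with about a sixth of a turn more, so that the tile is held firmly but not cracked by overtightening, and let go. Leave the crank of the empty clamp as it is.

Things in the scene. Friction and masses are not known exactly. Their poses are not given: they have to be found in the camera images.
- knob_grip (a point): Grip point on the upright red knob (26 mm diameter, 40 mm tall) of the clamp holding the panel, on the knob's axis, 16 mm below its top, 65 mm from the screw axis, about 0.18 m above the bench. The knob spins freely on its pin, so a pinch from above can carry it round at constant hand yaw. Nothing stands higher; the steel hub's top on the screw axis is 22 mm below this point.
- clamp: Fixed blue C-clamp holding the panel; bed 180 x 150 x 20 mm. Origin at the bed's underside on the vertical screw axis, z up, column to -x. Its crank closes clockwise seen from above; crank, knob and pad sink 20 mm per turn (3.18 mm/rad). Running friction is about 0.5 N m, some 8 N at the knob; the crank stays where it is left.
- pad: Its round pad, 44 mm across, rubber face; origin at the centre of the underside, on the screw axis, z up. Starts 5 to 10 mm above the tile. Cushioned: after touching, it stops and each further rad of crank adds about 60 N on the tile and 3 N to the push at the knob. A sixth of a turn past touch is about 60 N; above 180 N the tile cracks.
- panel: The glued panel, loose on the clamp's bed under the pad: plywood 115 x 125 x 14 mm with a blue tile 90 x 100 x 10 mm centred on top, 24 mm high in all, about 0.35 kg. Origin at the centre of its underside, z up; the tile's top is 24 mm above it.
- spare_knob_grip (a point): The same grip point on the red knob of the second, identical clamp, which is empty: not to be turned.
There are look-alikes about, which are no part of the job. Leave any white look-alike of the clamp alone.

How it is judged:
By the outcome, as a careful person would: the job done as asked, in the order asked, and still so for the second after the job is handed in, with the robot touching nothing.
It also fails if it takes over 45 s, if anything falls off the work surface, if the arm or the gripper's body presses on something with over 40 N, if the wrist force passes 120 N, or if a joint passes its speed limit or range.

ROBOT

A 7-joint arm with a two-finger parallel gripper is mounted at the origin on the work surface. World frame = base frame: x ahead of the robot, y to its left, z up, the work surface at z = 0. Lengths are in mm, angles in rad, forces in N, time in s.
With the tool pointing down it reaches from about 400 to 875 mm from the base axis. Payload 4.4 kg.
Tool frame: the origin (TCP) lies midway between the tips of the shut fingers; the grasp point (between the pads) lies 19 mm behind it; z points along the fingers, y is the line along which they close (so a half turn about z gives the same grasp; the last joint's range is limited). The gripper opens to 85 mm and grips with 20 to 120 N. Pads are 22 mm wide; open, the fingers measure 114 mm over their backs; the gripper's body (76 mm by 85 mm) begins 54 mm behind the grasp point. The pads swing forward as they close: fully open they stand 13 mm farther back than shut.
Start: joints at [1.271, 0.628, 0.038, 1.517, -0.027, 0.996, -0.02], TCP at [150.617, -632.323, 231.313] pointing down, gripper open.
Joint ranges: [-3.06, 3.06], [-0.37, 2.12], [-1.25, 1.32], [0.18, 2.47], [-1.1, 4.24], [0.23, 1.98], [-2.94, 2.94]. Speed limits (rad/s): [2.57, 2.57, 3.14, 3.14, 3.14, 3.14, 3.14].

INTERFACE

Orientations are given as [roll, pitch, yaw] about the fixed x, y, z axes, in that order (R = Rz(yaw) Ry(pitch) Rx(roll)).
In Python, from cell import monitor, cams, ctrl gives the robot as it stands.
- The arm moves only by the tool drive_tool, never from a script. Its argument "motion" is a list of rows, each an object with "fingers": the opening, from 0 (shut) to 1 (fully open); "linear": the shift along the tool's x, y, z in m, a list of three; "twist": the turn about the tool's z in rad. In form: [{"fingers": fingers, "linear": [x, y, z], "twist": twist}, ...]. A call has 1 to 5 rows; each row shifts and turns the commanded pose from where the row before left it, along the tool's axes as they then stand; what a row does not reach is not made up. A row lasts 1/12 s, in which the tool goes at most 41.7 mm and 7.16 degrees, less where a joint would pass 70% of its speed; a pose out of reach is approached as far as the arm can. A call with a gripper value outside its range is refused whole. The fingers move at their own pace and stop on an object; the grip force is fixed at half the most. Time passes only in rows, so rows that do not move let the fingers close. It gives the time, the measured TCP pose, the force, the opening and the grip force at its end, in the units of the state.
- monitor.read_state(): the state, without advancing time (a new reading comes with each control period).
- cams.get_image(name): name is "scene" or "top" or "wrist"; returns a dict with "color" (384x512x3 uint8, blue, green, red), "K" (3x3 intrinsics, pixels), "k1" (the pictures are not rectified: a ray, as slopes to the right and down, at radius r is drawn at 1 + k1 r^2 times it, then the intrinsics apply), "R" (3x3) and "t" (3): a world point X has camera coordinates R X + t. Camera axes: x right, y down, z forward; pixel columns grow to the right and rows downward; lengths in mm; the calibration is good to about 2 mm. A picture is of the moment at which its call begins. There is no depth.
- ctrl.finish_job(): hands the job in; it is judged then, once.
The state is a dict: "clock": time; "qpos": joint angles; "qd": joint speeds; "tau": joint torques, N m; "eef_pos": TCP position; "tool_rot": TCP orientation; "force": force on the tool from outside, world axes, zero at the start; "torque": the same for the moment, N m; "width": finger opening in mm; "gripper_force": force on a finger pad.
Only numpy, scipy, OpenCV 4.12 (cv2) and the standard library are available. Lean on these libraries where they do the work, as an engineer would, in place of code of your own. Each camera call takes 0.05 s, during which the arm holds its last target. There are 200 camera calls.

## Working session

There is one attempt and no reset: what is moved stays moved. The work goes in short steps, Python scripts to look and compute and a tool call to move; the robot and the scene stay as the last step left them, time stands still between calls to the robot, and variables do not carry over. Pictures are saved under pics/ and viewed, at most 10 in all, crops included, and the job is handed in when it is done.

Besides the shell and the picture viewer there is one more tool, called after "Request:" in YAML: its name, and indented under it one key for each argument. drive_tool: Moves the arm, as the interface text tells. Its arguments: {"type":"object","properties":{"motion":{"type":"array"}},"required":["motion"]}

```bash
mkdir -p pics
python3 - <<'E'
from cell import monitor, cams
import cv2, pickle
d={}
for n in ("scene","top"):
    d[n]=cams.get_image(n); 
    cv2.imwrite(f"pics/{n}0.png",cv2.resize(d[n]["color"],(768,576),interpolation=cv2.INTER_CUBIC))
    print(n,d[n]["K"],d[n]["k1"],d[n]["R"],d[n]["t"])
pickle.dump(d,open("d.pkl","wb"))
print(monitor.read_state())
E
```

```text
scene [[442.70697664   0.         258.87535268]
 [  0.         442.70697664 190.5837273 ]
 [  0.           0.           1.        ]] 0.05588118631608525 [[ 0.01810787  0.99982012 -0.00564171]
 [ 0.82926953 -0.01817078 -0.55855338]
 [-0.55855542  0.00543571 -0.82944939]] [  10.34573094 -326.0493993  1515.27335874]
top [[432.41210121   0.         247.93726766]
 [  0.         432.41210121 201.06871884]
 [  0.           0.           1.        ]] -0.14710097702799912 [[ 0.01476482 -0.99984778  0.00929642]
 [-0.99741915 -0.01538102 -0.07013169]
 [ 0.070264   -0.00823694 -0.99749442]] [ -10.88085431  482.54411456 1083.49650194]
{'clock': 0.1, 'qpos': array([ 1.27119467,  0.62924429,  0.03845942,  1.51828539, -0.02696976,
        0.99627371, -0.01999029]), 'qd': array([-0.00156442, -0.001754  ,  0.00022463, -0.00245961,  0.0007069 ,
       -0.00336424,  0.00036096]), 'tau': array([ 3.56203949e-03, -5.64530039e+01,  1.23048931e+00, -1.93973476e+01,
        1.12187635e-02,  5.37648230e-03,  1.95779973e-05]), 'eef_pos': array([ 150.47319876, -631.76793394,  230.48180331]), 'tool_rot': array([-3.13990097e+00,  5.06937441e-05,  2.33815607e-01]), 'force': array([0.29620165, 0.59214827, 0.28643654]), 'torque': array([-0.05640391, -0.01961394,  0.02545664]), 'gripper_force': 0.0, 'width': 85.34664359031342}
```

View pics/scene0.png

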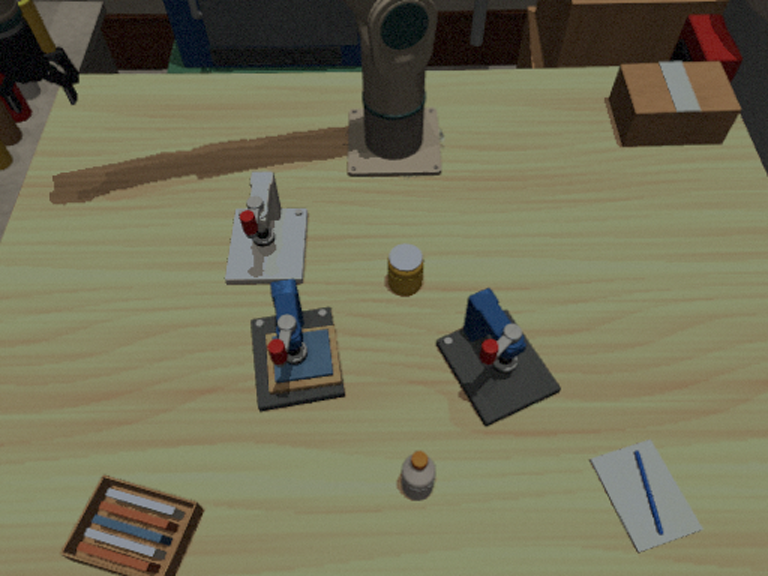

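View pics/top0.png

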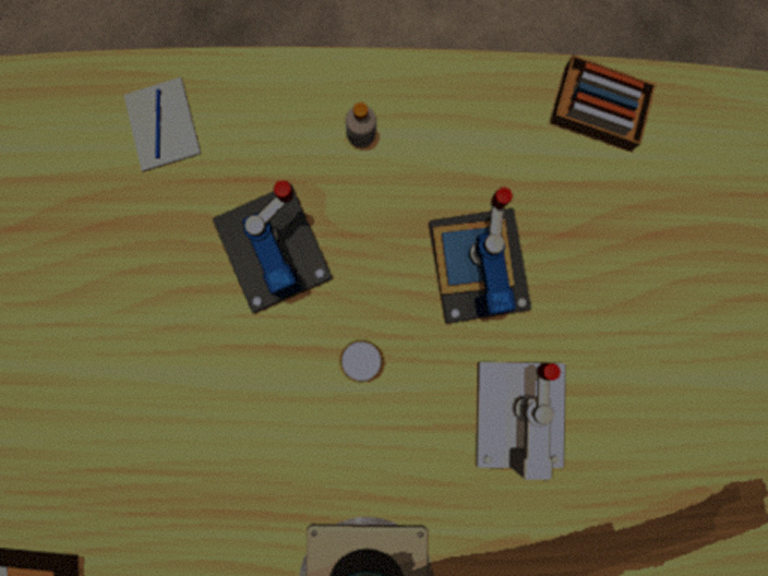

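The panel clamp is at the right in top (knob about 503,196, hub 494,243) and at the left in scene (knob 278,351). The empty clamp is the other blue one. I'll enlarge both views.

Run:
```python
import cv2, pickle, numpy as np
d=pickle.load(open("d.pkl","rb"))
a=d["top"]["color"][115:225,275:365]; b=d["scene"]["color"][180:280,155:235]
o=[cv2.convertScaleAbs(cv2.resize(x,(400,s),interpolation=cv2.INTER_CUBIC),alpha=1.5) for x,s in((a,489),(b,500))]
c=np.zeros((500,800,3),np.uint8); c[:489,:400]=o[0]; c[:,400:]=o[1]
cv2.imwrite("pics/crop0.png",c)
```

```text
(no output)
```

View pics/crop0.png

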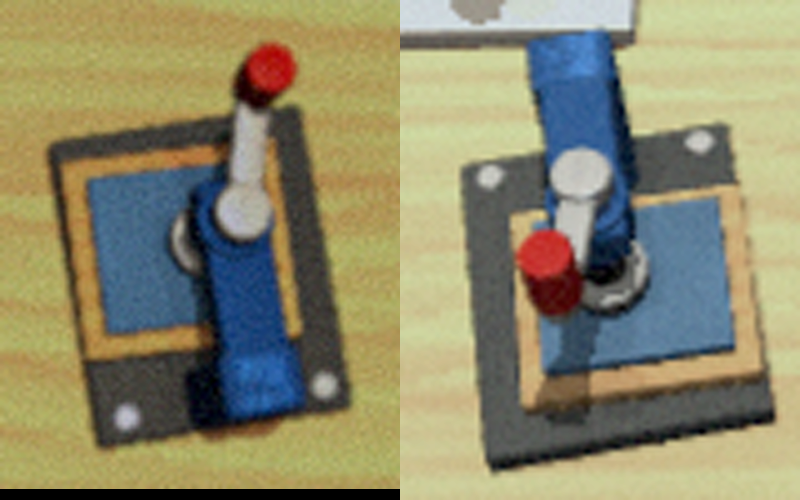

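```bash
cat > h.py <<'E'
import numpy as np, cv2
from scipy.optimize import least_squares
def ray(c,p):
    n=cv2.undistortPoints(np.array([[p]],float),c["K"],np.array([c["k1"],0,0,0,0.]))[0,0]
    return -c["R"].T@c["t"], c["R"].T@np.array([*n,1])
def proj(c,X):
    return cv2.projectPoints(np.array([X],float),cv2.Rodrigues(c["R"])[0],c["t"],c["K"],np.array([c["k1"],0,0,0,0.]))[0][0,0]
def tri(obs):
    f=lambda X: np.concatenate([proj(c,X)-p for c,p in obs])
    s=least_squares(f,[500,0,150.]); return s.x, s.fun
def onz(c,p,z):
    o,v=ray(c,p); return o+v*(z-o[2])/v[2]
E
python3 - <<'E'
from h import *; import pickle
d=pickle.load(open("d.pkl","rb")); T,S=d["top"],d["scene"]
t=lambda u,v:((u+.5)/4.4444-.5+275,(v+.5)/4.4444-.5+115)
s=lambda u,v:((u-400+.5)/5-.5+155,(v+.5)/5-.5+180)
np.set_printoptions(precision=1,suppress=True)
k,r=tri([(T,t(270,68)),(S,s(545,250))]);print("knobtop",k,r)
h,r=tri([(T,t(244,213)),(S,s(581,174))]);print("hubtop",h,r, np.linalg.norm((k-h)[:2]))
C=[onz(T,t(*p),20) for p in((50,145),(298,105),(350,402),(100,445))];print(np.array(C),np.mean(C,0))
for z in(45,50,55,60):print("pad disc centre",onz(S,s(612,274),z))
C=[onz(S,s(*p),20) for p in((462,168),(728,125),(775,413),(490,462))];print(np.array(C),np.mean(C,0))
C=[onz(S,s(*p),44) for p in((720,198),(735,346),(545,372))];print("tile z44",np.array(C))
E
```

```text
knobtop [ 628.2 -190.2  197.7] [0. 0. 0. 0.]
hubtop [ 562.9 -184.8  155.2] [-0.2 -0.  -0.2 -0. ] 65.45055497304118
[[ 622.7  -99.    20. ]
 [ 649.7 -244.5   20. ]
 [ 476.3 -274.1   20. ]
 [ 449.6 -129.    20. ]] [ 549.6 -186.7   20. ]
pad disc centre [ 558.3 -182.8   45. ]
pad disc centre [ 561. -182.   50.]
pad disc centre [ 563.7 -181.3   55. ]
pad disc centre [ 566.4 -180.5   60. ]
[[ 476.3 -273.8   20. ]
 [ 451.4 -127.2   20. ]
 [ 628.   -97.4   20. ]
 [ 651.7 -242.1   20. ]] [ 551.8 -185.1   20. ]
tile z44 [[ 512.8 -127.7   44. ]
 [ 601.2 -117.1   44. ]
 [ 613.6 -213.7   44. ]]
```

Request:
drive_tool:
  motion:
    - {"fingers": 1, "linear": [0.0315, -0.0177, 0], "twist": 0}
    - {"fingers": 1, "linear": [0.0315, -0.0177, 0], "twist": 0}
    - {"fingers": 1, "linear": [0.0315, -0.0177, 0], "twist": 0}
    - {"fingers": 1, "linear": [0.0315, -0.0177, 0], "twist": 0}
    - {"fingers": 1, "linear": [0.0315, -0.0177, 0], "twist": 0}

```text
clock: 0.52
eef_pos: [284.1, -508.2, 230.9]
tool_rot: [-3.141, 0.0, 0.233]
force: [0.3, 0.2, -0.0]
width: 85.1
gripper_force: 0.0
```

Request:
drive_tool:
  motion:
    - {"fingers": 1, "linear": [0.0315, -0.0177, 0], "twist": 0}
    - {"fingers": 1, "linear": [0.0315, -0.0177, 0], "twist": 0}
    - {"fingers": 1, "linear": [0.0315, -0.0177, 0], "twist": 0}
    - {"fingers": 1, "linear": [0.0315, -0.0177, 0], "twist": 0}
    - {"fingers": 1, "linear": [0.0315, -0.0177, 0], "twist": 0}

```text
clock: 0.93
eef_pos: [416.9, -385.6, 231.1]
tool_rot: [-3.141, 0.0, 0.234]
force: [0.3, -0.5, -0.6]
width: 85.4
gripper_force: 0.0
```

Request:
drive_tool:
  motion:
    - {"fingers": 1, "linear": [0.0315, -0.0177, 0], "twist": 0}
    - {"fingers": 1, "linear": [0.0315, -0.0177, 0], "twist": 0}
    - {"fingers": 1, "linear": [0.0315, -0.0177, 0], "twist": 0}
    - {"fingers": 1, "linear": [0.0315, -0.0177, 0], "twist": 0}
    - {"fingers": 1, "linear": [0.0315, -0.0177, 0], "twist": 0}

```text
clock: 1.35
eef_pos: [549.6, -263.0, 231.0]
tool_rot: [-3.141, 0.001, 0.234]
force: [0.5, -0.9, -0.9]
width: 85.5
gripper_force: 0.0
```

Request:
drive_tool:
  motion:
    - {"fingers": 1, "linear": [0.0315, -0.0177, 0], "twist": 0}
    - {"fingers": 1, "linear": [0.0315, -0.0177, 0], "twist": 0}
    - {"fingers": 1, "linear": [0.0315, -0.0177, 0], "twist": 0}
    - {"fingers": 1, "linear": [0, 0, 0], "twist": 0}
    - {"fingers": 1, "linear": [0, 0, 0], "twist": 0}

```text
clock: 1.77
eef_pos: [629.7, -187.7, 230.3]
tool_rot: [-3.14, 0.0, 0.239]
force: [0.4, -1.4, 0.1]
width: 85.3
gripper_force: 0.0
```

Run:
```python
from cell import cams
import cv2,pickle
w=cams.get_image("wrist"); pickle.dump(w,open("w.pkl","wb"))
cv2.imwrite("pics/w1.png",cv2.convertScaleAbs(w["color"],alpha=1.4))
```

```text
(no output)
```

View pics/w1.png

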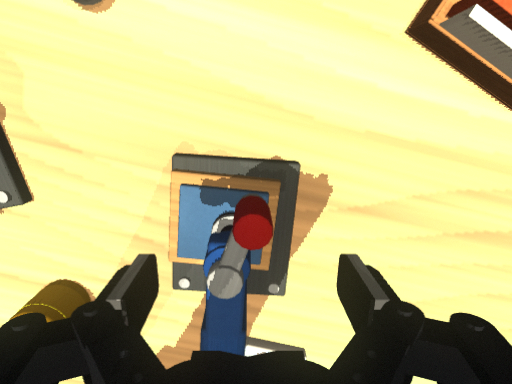

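The red knob's top centre is at about (253,225) and the hub top at about (225,282). The knob lies centred between the open fingers.

Run:
```python
from h import *; import pickle
w=pickle.load(open("w.pkl","rb"))
for z in (193,196,198):print(z,onz(w,(253.5,225),z),onz(w,(225,282),z-38))
```

```text
193 [ 633.25154122 -189.05110624  193.        ] [ 564.38708673 -183.18852677  155.        ]
196 [ 634.44579938 -188.69915093  196.        ] [ 566.32049598 -182.97853167  158.        ]
198 [ 635.24197149 -188.46451405  198.        ] [ 567.60943549 -182.83853493  160.        ]
```

Request:
drive_tool:
  motion:
    - {"fingers": 1, "linear": [0, 0.0015, 0.02], "twist": 0}
    - {"fingers": 1, "linear": [0, 0, 0.02], "twist": 0}
    - {"fingers": 1, "linear": [0, 0, 0.016], "twist": 0}
    - {"fingers": 1, "linear": [0, 0, 0.012], "twist": 0}
    - {"fingers": 1, "linear": [0, 0, 0], "twist": 0}

```text
clock: 2.23
eef_pos: [625.8, -193.7, 160.6]
tool_rot: [-3.14, 0.005, 0.232]
force: [-1.2, 0.7, 0.7]
width: 85.2
gripper_force: 0.0
```

Request:
drive_tool:
  motion:
    - {"fingers": 0.2, "linear": [0, 0, 0], "twist": 0}
    - {"fingers": 0.2, "linear": [0, 0, 0], "twist": 0}
    - {"fingers": 0.2, "linear": [0, 0, 0], "twist": 0}
    - {"fingers": 0, "linear": [0, 0, 0], "twist": 0}
    - {"fingers": 0, "linear": [0, 0, 0], "twist": 0}

```text
clock: 2.65
eef_pos: [629.1, -192.3, 164.2]
tool_rot: [3.141, -0.001, 0.234]
force: [-2.3, 5.3, 4.1]
width: 26.0
gripper_force: 9.1
```

Request:
drive_tool:
  motion:
    - {"fingers": 0, "linear": [0, 0, 0], "twist": 0}
    - {"fingers": 0, "linear": [0, 0, 0], "twist": 0}
    - {"fingers": 0, "linear": [0, 0, 0], "twist": 0}
    - {"fingers": 0, "linear": [0, 0, 0], "twist": 0}
    - {"fingers": 0, "linear": [0, 0, 0], "twist": 0}

```text
clock: 3.07
eef_pos: [629.2, -191.7, 164.4]
tool_rot: [-3.141, -0.001, 0.234]
force: [-1.1, 3.1, 5.5]
width: 24.5
gripper_force: 58.7
```

```bash
cat > circ.py <<'E'
import numpy as np,sys
# start angle deg, step rad, n, [dx,dy,dz world correction mm spread on first row]
def rows(th,step,n,yaw=0.234,r=65):
    for i in range(n):
        a=th-step*i;b=a-step
        d=r*np.array([np.cos(b)-np.cos(a),np.sin(b)-np.sin(a)])
        print(round(b,3),f'[{(d@[np.cos(yaw),np.sin(yaw)])/1e3:.4f}, {(d@[np.sin(yaw),-np.cos(yaw)])/1e3:.4f}, {3.18*step/1e3:.5f}]')
if __name__=="__main__": rows(float(sys.argv[1]),float(sys.argv[2]),int(sys.argv[3]))
E
python3 circ.py -0.1 0.1 45
```

```text
-0.2 [-0.0024, 0.0060, 0.00032]
-0.3 [-0.0030, 0.0058, 0.00032]
-0.4 [-0.0036, 0.0054, 0.00032]
-0.5 [-0.0041, 0.0050, 0.00032]
-0.6 [-0.0046, 0.0046, 0.00032]
-0.7 [-0.0050, 0.0041, 0.00032]
-0.8 [-0.0054, 0.0036, 0.00032]
-0.9 [-0.0057, 0.0030, 0.00032]
-1.0 [-0.0060, 0.0025, 0.00032]
-1.1 [-0.0062, 0.0018, 0.00032]
-1.2 [-0.0064, 0.0012, 0.00032]
-1.3 [-0.0065, 0.0006, 0.00032]
-1.4 [-0.0065, -0.0001, 0.00032]
-1.5 [-0.0065, -0.0007, 0.00032]
-1.6 [-0.0064, -0.0014, 0.00032]
-1.7 [-0.0062, -0.0020, 0.00032]
-1.8 [-0.0060, -0.0026, 0.00032]
-1.9 [-0.0057, -0.0032, 0.00032]
-2.0 [-0.0053, -0.0037, 0.00032]
-2.1 [-0.0049, -0.0043, 0.00032]
-2.2 [-0.0045, -0.0047, 0.00032]
-2.3 [-0.0040, -0.0051, 0.00032]
-2.4 [-0.0034, -0.0055, 0.00032]
-2.5 [-0.0029, -0.0058, 0.00032]
-2.6 [-0.0023, -0.0061, 0.00032]
-2.7 [-0.0017, -0.0063, 0.00032]
-2.8 [-0.0010, -0.0064, 0.00032]
-2.9 [-0.0004, -0.0065, 0.00032]
-3.0 [0.0003, -0.0065, 0.00032]
-3.1 [0.0009, -0.0064, 0.00032]
-3.2 [0.0016, -0.0063, 0.00032]
-3.3 [0.0022, -0.0061, 0.00032]
-3.4 [0.0028, -0.0059, 0.00032]
-3.5 [0.0034, -0.0056, 0.00032]
-3.6 [0.0039, -0.0052, 0.00032]
-3.7 [0.0044, -0.0048, 0.00032]
-3.8 [0.0048, -0.0043, 0.00032]
-3.9 [0.0053, -0.0038, 0.00032]
-4.0 [0.0056, -0.0033, 0.00032]
-4.1 [0.0059, -0.0027, 0.00032]
-4.2 [0.0062, -0.0021, 0.00032]
-4.3 [0.0063, -0.0015, 0.00032]
-4.4 [0.0064, -0.0008, 0.00032]
-4.5 [0.0065, -0.0002, 0.00032]
-4.6 [0.0065, 0.0005, 0.00032]
```

Request:
drive_tool:
  motion:
    - {"fingers": 0, "linear": [-0.0024, 0.006, 0.0003], "twist": 0}
    - {"fingers": 0, "linear": [-0.003, 0.0058, 0.0003], "twist": 0}
    - {"fingers": 0, "linear": [-0.0036, 0.0054, 0.0003], "twist": 0}
    - {"fingers": 0, "linear": [-0.0041, 0.005, 0.0003], "twist": 0}
    - {"fingers": 0, "linear": [0, 0, 0], "twist": 0}

```text
clock: 3.48
eef_pos: [622.3, -214.8, 163.1]
tool_rot: [-3.139, -0.003, 0.234]
force: [0.2, 5.7, 6.0]
width: 24.4
gripper_force: 58.6
```

Request:
drive_tool:
  motion:
    - {"fingers": 0, "linear": [-0.0046, 0.0046, 0.0003], "twist": 0}
    - {"fingers": 0, "linear": [-0.005, 0.0041, 0.0003], "twist": 0}
    - {"fingers": 0, "linear": [-0.0054, 0.0036, 0.0003], "twist": 0}
    - {"fingers": 0, "linear": [-0.0057, 0.003, 0.0003], "twist": 0}
    - {"fingers": 0, "linear": [-0.006, 0.0025, 0.0003], "twist": 0}

```text
clock: 3.9
eef_pos: [603.0, -237.3, 161.9]
tool_rot: [-3.14, -0.008, 0.236]
force: [5.4, 6.1, 3.0]
width: 24.5
gripper_force: 58.6
```

Request:
drive_tool:
  motion:
    - {"fingers": 0, "linear": [-0.0062, 0.0018, 0.0003], "twist": 0}
    - {"fingers": 0, "linear": [-0.0064, 0.0012, 0.0003], "twist": 0}
    - {"fingers": 0, "linear": [-0.0065, 0.0006, 0.0003], "twist": 0}
    - {"fingers": 0, "linear": [-0.0065, -0.0001, 0.0003], "twist": 0}
    - {"fingers": 0, "linear": [0, 0, 0], "twist": 0}

```text
clock: 4.32
eef_pos: [578.1, -248.6, 160.6]
tool_rot: [3.141, -0.007, 0.235]
force: [4.4, 2.7, 1.6]
width: 24.6
gripper_force: 58.9
```

Request:
drive_tool:
  motion:
    - {"fingers": 0, "linear": [-0.0065, -0.0007, 0.0003], "twist": 0}
    - {"fingers": 0, "linear": [-0.0064, -0.0014, 0.0003], "twist": 0}
    - {"fingers": 0, "linear": [-0.0062, -0.002, 0.0003], "twist": 0}

```text
clock: 4.57
eef_pos: [560.5, -249.9, 159.9]
tool_rot: [3.138, -0.009, 0.235]
force: [7.3, 1.4, -0.3]
width: 24.5
gripper_force: 58.8
```

Request:
drive_tool:
  motion:
    - {"fingers": 0, "linear": [-0.006, -0.0026, 0.0003], "twist": 0}
    - {"fingers": 0, "linear": [-0.0057, -0.0032, 0.0003], "twist": 0}

```text
clock: 4.73
eef_pos: [547.7, -247.9, 159.3]
tool_rot: [3.137, -0.009, 0.235]
force: [7.9, -0.8, -1.1]
width: 24.5
gripper_force: 58.8
```

Request:
drive_tool:
  motion:
    - {"fingers": 0, "linear": [-0.0053, -0.0037, 0.0003], "twist": 0}
    - {"fingers": 0, "linear": [-0.0049, -0.0043, 0.0003], "twist": 0}

```text
clock: 4.9
eef_pos: [535.8, -243.5, 158.7]
tool_rot: [3.135, -0.009, 0.234]
force: [8.2, -1.7, -1.7]
width: 24.1
gripper_force: 58.8
```

Run:
```python
from cell import cams,monitor
import cv2,pickle
w=cams.get_image("scene")
cv2.imwrite("pics/s2.png",cv2.convertScaleAbs(cv2.resize(w["color"][190:290,145:245],(600,600),interpolation=cv2.INTER_CUBIC),alpha=1.6))
s=monitor.read_state();print(s["eef_pos"],s["force"],s["qpos"])
```

```text
[ 534.2936241  -242.80601208  158.5258118 ] [ 6.59917636 -1.80447229 -1.1402219 ] [ 0.37083111  0.62173427  0.01255032  1.78066807 -0.01134872  0.7304737
 -0.94701894]
```

View pics/s2.png

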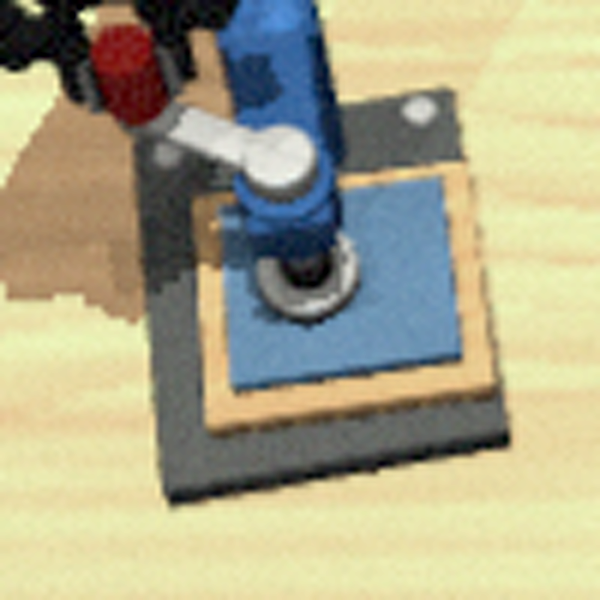

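The knob has swung round to (130,75) in the crop, still gripped, and the grey pad at (308,280) is close above the tile. The force at the knob is about 8 N, so it is still only running friction. I'll go on.

Request:
drive_tool:
  motion:
    - {"fingers": 0, "linear": [-0.0045, -0.0047, 0.0003], "twist": 0}
    - {"fingers": 0, "linear": [-0.004, -0.0051, 0.0003], "twist": 0}
    - {"fingers": 0, "linear": [-0.0034, -0.0055, 0.0003], "twist": 0}

```text
clock: 5.2
eef_pos: [520.1, -232.8, 157.8]
tool_rot: [3.134, -0.008, 0.233]
force: [6.4, -4.8, -0.7]
width: 24.6
gripper_force: 59.0
```

Request:
drive_tool:
  motion:
    - {"fingers": 0, "linear": [-0.0029, -0.0058, 0.0003], "twist": 0}
    - {"fingers": 0, "linear": [-0.0023, -0.0061, 0.0003], "twist": 0}

```text
clock: 5.37
eef_pos: [511.6, -223.2, 157.2]
tool_rot: [3.134, -0.007, 0.233]
force: [5.2, -5.6, 0.2]
width: 24.7
gripper_force: 59.1
```

Request:
drive_tool:
  motion:
    - {"fingers": 0, "linear": [-0.0017, -0.0063, 0.0003], "twist": 0}
    - {"fingers": 0, "linear": [-0.001, -0.0064, 0.0003], "twist": 0}

```text
clock: 5.53
eef_pos: [505.0, -212.1, 156.5]
tool_rot: [3.134, -0.005, 0.232]
force: [1.9, -7.7, 1.8]
width: 24.6
gripper_force: 59.3
```

Request:
drive_tool:
  motion:
    - {"fingers": 0, "linear": [-0.0004, -0.0065, 0.0003], "twist": 0}
    - {"fingers": 0, "linear": [0.0003, -0.0065, 0.0003], "twist": 0}

```text
clock: 5.7
eef_pos: [500.8, -199.8, 155.8]
tool_rot: [3.134, -0.003, 0.231]
force: [0.2, -7.8, 3.0]
width: 24.6
gripper_force: 59.5
```

Request:
drive_tool:
  motion:
    - {"fingers": 0, "linear": [0.0009, -0.0064, 0.0003], "twist": 0}
    - {"fingers": 0, "linear": [0.0016, -0.0063, 0.0003], "twist": 0}

```text
clock: 5.87
eef_pos: [499.1, -187.1, 155.2]
tool_rot: [3.135, -0.001, 0.231]
force: [-2.6, -8.9, 6.0]
width: 24.6
gripper_force: 59.8
```

Run:
```python
from cell import cams,monitor
import cv2,pickle
w=cams.get_image("scene")
cv2.imwrite("pics/s3.png",cv2.convertScaleAbs(cv2.resize(w["color"][190:290,145:245],(600,600),interpolation=cv2.INTER_CUBIC),alpha=1.6))
s=monitor.read_state();print(s["eef_pos"],s["force"])
```

```text
[ 498.97366235 -185.3189565   155.06699001] [-2.48837462 -7.53398782  5.6457    ]
```

View pics/s3.png

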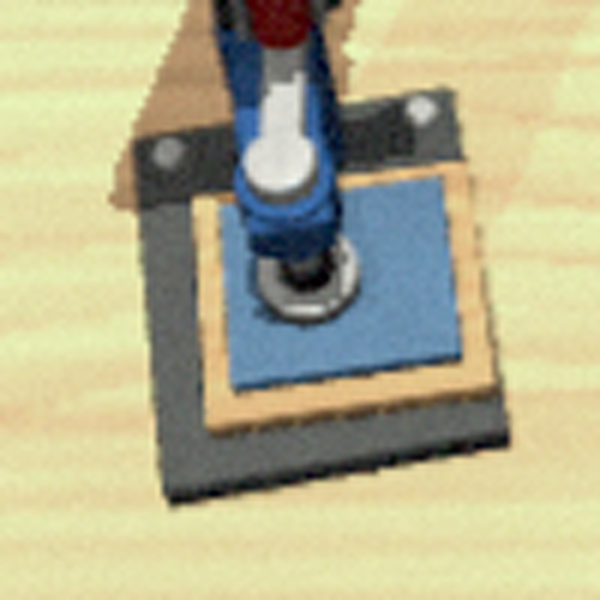

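The pad at (308,280) has hardly any shadow gap left. The force at the knob has gone from 7.7 to 8.9 N, so touch is beginning or near. Smaller calls now.

Request:
drive_tool:
  motion:
    - {"fingers": 0, "linear": [0.0022, -0.0061, 0.0002], "twist": 0}
    - {"fingers": 0, "linear": [0.0028, -0.0059, 0.0002], "twist": 0}

```text
clock: 6.08
eef_pos: [499.9, -174.5, 154.6]
tool_rot: [3.136, 0.002, 0.23]
force: [-5.2, -8.0, 7.4]
width: 24.5
gripper_force: 59.9
```

Request:
drive_tool:
  motion:
    - {"fingers": 0, "linear": [0.0034, -0.0056, 0.0002], "twist": 0}
    - {"fingers": 0, "linear": [0.0039, -0.0052, 0.0002], "twist": 0}

```text
clock: 6.25
eef_pos: [503.3, -161.7, 154.0]
tool_rot: [3.137, 0.004, 0.23]
force: [-7.2, -6.9, 8.5]
width: 24.6
gripper_force: 60.1
```

Request:
drive_tool:
  motion:
    - {"fingers": 0, "linear": [0.004, -0.0051, 0.0002], "twist": 0}
    - {"fingers": 0, "linear": [0.0044, -0.0046, 0.0002], "twist": 0}

```text
clock: 6.42
eef_pos: [509.0, -150.1, 153.4]
tool_rot: [3.138, 0.005, 0.231]
force: [-7.4, -8.2, 6.2]
width: 24.3
gripper_force: 59.9
```

Request:
drive_tool:
  motion:
    - {"fingers": 0, "linear": [0.0049, -0.0041, 0.0002], "twist": 0}
    - {"fingers": 0, "linear": [0.0056, -0.0033, 0.0002], "twist": 0}

```text
clock: 6.58
eef_pos: [516.7, -140.1, 152.8]
tool_rot: [3.139, 0.007, 0.231]
force: [-8.9, -6.6, 8.5]
width: 24.2
gripper_force: 60.1
```

Request:
drive_tool:
  motion:
    - {"fingers": 0, "linear": [0.003, -0.0016, 0.0001], "twist": 0}
    - {"fingers": 0, "linear": [0, 0, 0], "twist": 0}
    - {"fingers": 0, "linear": [0, 0, 0], "twist": 0}

```text
clock: 6.83
eef_pos: [519.8, -137.0, 152.6]
tool_rot: [3.14, 0.005, 0.232]
force: [-7.3, -3.9, 7.0]
width: 24.5
gripper_force: 60.0
```

Request:
drive_tool:
  motion:
    - {"fingers": 0.55, "linear": [0, 0, 0], "twist": 0}
    - {"fingers": 0.55, "linear": [0, 0, 0], "twist": 0}
    - {"fingers": 0.55, "linear": [0, 0, 0], "twist": 0}
    - {"fingers": 0.55, "linear": [0, 0, 0], "twist": 0}
    - {"fingers": 0.55, "linear": [0, 0, 0], "twist": 0}

```text
clock: 7.25
eef_pos: [523.0, -133.7, 152.3]
tool_rot: [-3.141, -0.0, 0.234]
force: [-0.7, 1.1, 0.9]
width: 47.1
gripper_force: 0.0
```

Request:
drive_tool:
  motion:
    - {"fingers": 0.55, "linear": [0, 0, -0.01], "twist": 0}
    - {"fingers": 0.55, "linear": [0, 0, -0.02], "twist": 0}
    - {"fingers": 0.55, "linear": [0, 0, -0.03], "twist": 0}
    - {"fingers": 0.55, "linear": [0, 0, -0.03], "twist": 0}
    - {"fingers": 0.55, "linear": [0, 0, -0.03], "twist": 0}

```text
clock: 7.67
eef_pos: [522.5, -133.8, 274.3]
tool_rot: [3.142, -0.0, 0.234]
force: [1.0, -0.4, -0.3]
width: 47.1
gripper_force: 0.0
```

Request:
drive_tool:
  motion:
    - {"fingers": 0.55, "linear": [0.03, 0.02, 0], "twist": 0}
    - {"fingers": 0.55, "linear": [0.03, 0.02, 0], "twist": 0}
    - {"fingers": 0.55, "linear": [0.03, 0.02, 0], "twist": 0}
    - {"fingers": 0.55, "linear": [0, 0, 0], "twist": 0}
    - {"fingers": 0.55, "linear": [0, 0, 0], "twist": 0}

```text
clock: 8.08
eef_pos: [625.0, -171.9, 271.9]
tool_rot: [3.142, 0.0, 0.233]
force: [-1.7, 0.1, -0.4]
width: 46.9
gripper_force: 0.0
```

Run:
```python
from cell import cams,monitor
import cv2,pickle,numpy as np
d={n:cams.get_image(n) for n in("scene","top")}; pickle.dump(d,open("e.pkl","wb"))
f=lambda x:cv2.convertScaleAbs(cv2.resize(x,(400,400),interpolation=cv2.INTER_CUBIC),alpha=1.6)
cv2.imwrite("pics/end.png",np.hstack([f(d["top"]["color"][115:225,265:375]),f(d["scene"]["color"][180:280,145:245])]))
s=monitor.read_state();print(s["eef_pos"],s["force"],s["clock"])
```

```text
[ 623.28641776 -171.13366876  272.30461832] [ 0.23952759  0.28134964 -0.40782808] 8.1833
```

View pics/end.png

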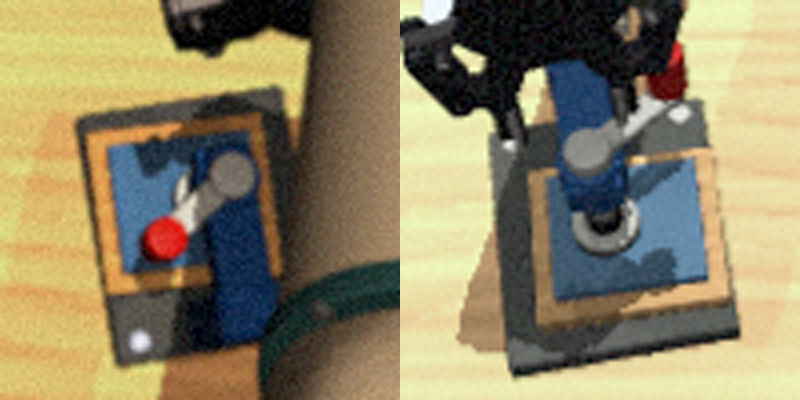

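The crank is free. The knob is at (165,238) and the hub at (233,175) in the left crop, the pad is on the tile and the gripper is clear. I'll check the final angle, then hand in.

Run:
```python
from h import *; import pickle
T=pickle.load(open("e.pkl","rb"))["top"]
t=lambda u,v:((u+.5)/3.636-.5+265,(v+.5)/3.636-.5+115)
k=onz(T,t(165,238),183);h=onz(T,t(233,175),145);v=k-h
print(k,h,np.hypot(*v[:2]),np.arctan2(v[1],v[0])-2*np.pi)
```

```text
[ 518.83246386 -136.74198233  183.        ] [ 564.04653773 -185.49031526  145.        ] 66.48843838605808 -3.9645866371338676
```

```bash
python3 -c "
from cell import ctrl; print(ctrl.finish_job())"
```

```text
the job is handed in; nothing more can be done
None
```

I closed the panel clamp about 1 rad (a sixth of a turn) past touch, judged from the rise in knob force; that is roughly 60 N on the tile, not measured directly. I then released the knob, left the empty clamp alone, and handed the job in at about 8 s on the robot's clock; no verdict came back.

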